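# Lay the coffee tray for two guests

## Task

Lay the serving tray: stand the small cup in the well of the small saucer and the large cup in the well of the large saucer, the milk jug midway between the two saucers and in line with them, the sugar shaker directly behind the jug and the water glass directly behind the small saucer, each of these two with a gap of about 3 cm to what is in front of it (behind means towards the tray's back edge, away from the robot). Set everything down upright and gently, and leave the saucers, the vase and the tamper where they are.

Things in the scene. Friction and masses are not known exactly. Their poses are not given: they have to be found in the camera images.
- tray: Wooden serving tray, fixed, 300 mm front to back (its x) by 460 mm (its y); rim 22 mm high, 8 mm thick, brass handle bar 36 mm high along each short side; inner floor 8 mm above the counter. Origin: centre of its underside on the counter; +x points to its back edge, away from the robot, +y to the robot's left. Lies on the robot's left or right, turned up to 6 degrees.
- saucer_large: The larger white saucer, 150 mm across, loose on the tray; rim 16 mm high, flat well 92 mm across, its floor 6 mm above the underside; origin: centre of its underside, z up. The saucers stand side by side in the tray's front half, 270 mm between centres; either may be the left one.
- saucer_small: The smaller white saucer, 120 mm across, standing loose on the tray; rim 16 mm high, flat well 76 mm across whose floor is 6 mm above the saucer's underside; origin: centre of its underside, z up.
- cup_espresso: The smaller, low white cup, 60 mm across and 58 mm high (straight sides above 10 mm, foot 50 mm across, wall 4 mm), with an ear handle on its +y side that reaches 56 mm from the axis, at heights 16 to 50 mm; origin: centre of its underside, z up.
- cup_large: The larger, tall white cup, 68 mm across and 88 mm high (straight sides above 12 mm, foot 58 mm across, wall 4 mm), with an ear handle on its +y side that reaches 63 mm from the axis, at heights 20 to 75 mm; origin: centre of its underside, z up.
- milk_jug: Small open steel milk jug, straight and 58 mm across up to 50 mm height, then a slightly narrower neck (52 mm) and a flared rim (56 mm), 68 mm high; ear handle on its +y side that reaches 56 mm from the axis at heights 16 to 54 mm, small spout lip on its -y side; origin: centre of its underside, z up.
- sugar_shaker: Closed steel sugar shaker, a plain round canister 60 mm across (62 mm at the cap), 111 mm high, with a domed pierced cap; origin: centre of its underside, z up.
- water_glass: Straight clear glass tumbler, 62 mm across and 95 mm high, wall 4 mm; origin: centre of its underside, z up.
- tamper: Bystander: coffee tamper, a steel disc 58 mm across and 20 mm thick with a dark wooden knob, 89 mm high in all; not needed; origin: centre of its underside, z up. Like the five things to move, it stands on a flat black bar mat beside the tray, whose top is 6 mm above the counter; centres about 90 mm or more apart
- bud_vase: Bystander: small empty blue-glazed bud vase, 48 mm across and 85 mm high, standing on the tray behind the large saucer; it stays there; origin: centre of its underside, z up.
Mind the look-alikes: they are no part of the job. Leave any green look-alike of the water_glass alone.

How it is judged:
At the end, for the whole second after the job is handed in: All five upright, at rest: each cup in its saucer's well, centred to 12 mm; saucers moved under 20 mm; jug within 15 mm of midway between the saucers and of their line; shaker behind jug (axes 72-106 mm apart), glass behind small saucer (104-138 mm), sideways within 20 mm of directly behind (horizontal distance between cup_espresso and saucer_small below 0.012 m and z of cup_espresso in the frame of saucer_small between 0.003 and 0.009 m and distance of each of saucer_small, saucer_large from where it was at the start of the episode below 0.02 m and angle between each of saucer_small, saucer_large's own z axis and vertical below 0.06 rad and horizontal distance between cup_large and saucer_large below 0.012 m and z of cup_large in the frame of saucer_large between 0.003 and 0.009 m and horizontal distance between milk_jug and saucer_large below 0.155 m and horizontal distance between milk_jug and saucer_small below 0.15 m and x of milk_jug in the frame of tray between -0.077 and -0.033 m and horizontal distance between sugar_shaker and milk_jug between 0.072 and 0.106 m and y of sugar_shaker in the frame of tray between -0.025 and 0.025 m and x of sugar_shaker in the frame of tray above 0 m and horizontal distance between water_glass and saucer_small between 0.104 and 0.138 m and x of water_glass in the frame of tray above 0.03 m and ((y of saucer_small in the frame of tray above 0 m and y of water_glass in the frame of tray between 0.115 and 0.155 m) or (y of saucer_small in the frame of tray below 0 m and y of water_glass in the frame of tray between -0.155 and -0.115 m)) and z of milk_jug in the frame of tray between 0.004 and 0.012 m and z of sugar_shaker in the frame of tray between 0.004 and 0.012 m and z of water_glass in the frame of tray between 0.004 and 0.012 m and angle between each of cup_espresso, cup_large, milk_jug, sugar_shaker, water_glass's own z axis and vertical below 0.08 rad and linear speed of each of cup_espresso, cup_large, milk_jug, sugar_shaker, water_glass below 0.01 m/s and angular speed of each of cup_espresso, cup_large, milk_jug, sugar_shaker, water_glass below 0.1 rad/s); the robot touches nothing.
It fails at once if a thing is dropped: let go and falling faster than 0.6 m/s (a fall of about 18 mm) ((contact force between the fingers and cup_espresso below 0.05 N and linear speed of cup_espresso above 0.6 m/s) or (contact force between the fingers and cup_large below 0.05 N and linear speed of cup_large above 0.6 m/s) or (contact force between the fingers and milk_jug below 0.05 N and linear speed of milk_jug above 0.6 m/s) or (contact force between the fingers and sugar_shaker below 0.05 N and linear speed of sugar_shaker above 0.6 m/s) or (contact force between the fingers and water_glass below 0.05 N and linear speed of water_glass above 0.6 m/s)).
It fails at once if the tamper is moved more than 25 mm or knocked over (distance of tamper from where it was at the start of the episode above 0.025 m or angle between tamper's own z axis and vertical above 0.5 rad).
It fails at once if the vase is moved more than 20 mm or knocked over (distance of bud_vase from where it was at the start of the episode above 0.02 m or angle between bud_vase's own z axis and vertical above 0.5 rad).
It also fails if it takes over 128 s, if anything falls off the work surface, if the arm or the gripper's body presses on something with over 40 N, if the wrist force passes 120 N, or if a joint passes its speed limit or range.

## Robot

A 7-joint arm with a two-finger parallel gripper is mounted at the origin on the work surface. World frame = base frame: x ahead of the robot, y to its left, z up, the work surface at z = 0. Lengths are in m, angles in rad, forces in N, time in s.
With the tool pointing down it reaches from about 0.4 to 0.9 m from the base axis. Payload 5.5 kg.
Tool frame: the origin (TCP) lies midway between the tips of the shut fingers; the grasp point (between the pads) lies 19 mm behind it (manip.grip_depth is the distance from the TCP to the grasp point, in m); z points along the fingers, y is the line along which they close (so a half turn about z gives the same grasp; the last joint's range is limited). The gripper opens to 92 mm and grips with 3 to 60 N. Pads are 19 mm wide; open, the fingers measure 130 mm over their backs; the gripper's body (75 mm by 190 mm) begins 47 mm behind the grasp point.
Start: joints at [1.462, 0.501, -0.427, 1.55, 0.221, 1.138, -0.21], TCP at [0.236, -0.606, 0.2] pointing down, gripper open.
Joint ranges: [-2.88, 2.88], [-0.31, 2.03], [-1.54, 1.56], [0.2, 2.42], [-1.41, 4.55], [0.19, 2.02], [-2.57, 2.57]. Speed limits (rad/s): [2.57, 2.57, 3.14, 3.14, 3.14, 3.14, 3.14].

## Interface

Orientations are given as a unit quaternion [x, y, z, w].
In Python, from bench import manip, effector, viewer gives the robot as it stands. Calls block until the motion is done:
- manip.move_pose(position, orientation): joint-space move of the TCP to a pose.
- manip.servo_line(position, ori=None, vel=0.15): straight line of the TCP; ori=None keeps the orientation; vel is the mean speed in m/s.
- manip.movej(angles): joint-space move.
- effector.open_jaws() and effector.close(f_grip=None): open the fingers fully, or close them until they stop; f_grip is the grip in N (None keeps the last).
- manip.sleep(seconds).
- manip.solve_ik(position, orientation): joint angles nearest the present ones, or None.
- viewer.get_image(name): name is "side" or "top" or "wrist"; returns the picture (400x640x3 uint8, red, green, blue); there is no depth.
- viewer.get_calibration(name): a dict with "vfov" (degrees; the focal length in pixels is half the picture's height over the tangent of half this angle, whatever the lens; pixels are square), "cx", "cy" (the principal point, pixels), "eye" and "attitude" of the camera in the world. Camera axes: x right, y down, z forward; pixel columns grow to the right and rows downward; lengths in m; the calibration is good to about 2 mm. A picture is of the moment at which its call begins: read the wrist's pose just before it. get_calibration takes no time and is no camera call; for the wrist camera it gives the pose at the moment of the call.
A pose or a line that the arm cannot do raises manip.PlanningError and nothing moves.
- manip.hand_in(): hands the job in; it is judged then, once.
Readings, each from a call of its own:
- manip.current_clock(): time.
- manip.current_q(): joint angles.
- manip.current_joint_velocities(): joint speeds.
- manip.current_tau(): joint torques, N m.
- manip.current_tool_pos(): TCP position.
- manip.current_tcp_rot(): TCP orientation.
- manip.current_force(): force on the tool from outside, world axes, zero at the start.
- manip.current_wrist_torque(): the same for the moment, N m.
- manip.current_finger_gap(): finger opening in m.
- manip.current_gripper_force(): force on a finger pad.
Only numpy, scipy, OpenCV 4.12 (cv2) and the standard library are available. Lean on these libraries where they do the work, as an engineer would, in place of code of your own. Each camera call takes 0.05 s, during which the arm holds its last target. There are 200 camera calls.

## Working session

There is one attempt and no reset: what is moved stays moved. The work goes in short steps, each a Python script; the robot and the scene stay as the last script left them, time stands still between calls to the robot, and variables do not carry over. Pictures are saved under pics/ and viewed, at most 14 in all, crops included, and the job is handed in when it is done.

```bash
ls; mkdir -p pics; python3 - <<'E'
from bench import manip, effector, viewer
import cv2
for n in ["top","side","wrist"]:
    im=viewer.get_image(n); cv2.imwrite(f"pics/{n}0.png",im[:,:,::-1]); c=viewer.get_calibration(n); print(n,c)
print(manip.current_clock(),manip.current_tcp_rot(),manip.grip_depth)
E
```

```text
pics
top {'vfov': 55.25716271761374, 'cx': 315.5984396972331, 'cy': 198.08138325961593, 'eye': array([0.23695336, 0.00723237, 1.10688782]), 'attitude': array([-0.69705917,  0.70867999, -0.07956661,  0.07450055])}
side {'vfov': 57.572824475358495, 'cx': 323.8641939860216, 'cy': 199.2184411564373, 'eye': array([0.41303025, 0.51343109, 0.64181851]), 'attitude': array([-0.06144099,  0.93426469, -0.35074207,  0.01882828])}
wrist {'vfov': 64.87939025092439, 'cx': 321.82972507187014, 'cy': 200.8436535679449, 'eye': array([ 0.31426371, -0.57529478,  0.38421575]), 'attitude': array([ 0.81574051, -0.5573395 , -0.08774192,  0.12744201])}
0.15 [ 9.82764431e-01  1.84860783e-01 -1.02785195e-04 -7.44640469e-04] 0.0188
```

View pics/top0.png

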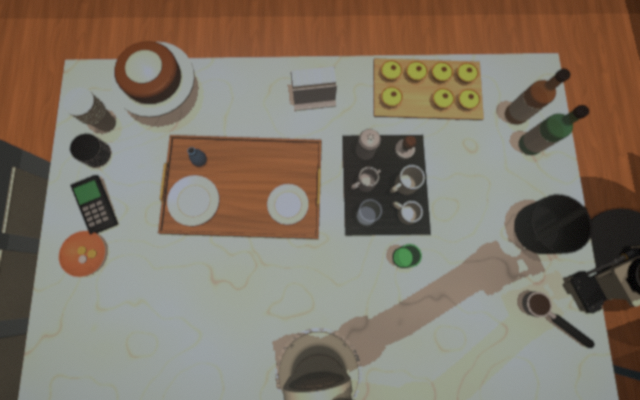

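View pics/side0.png

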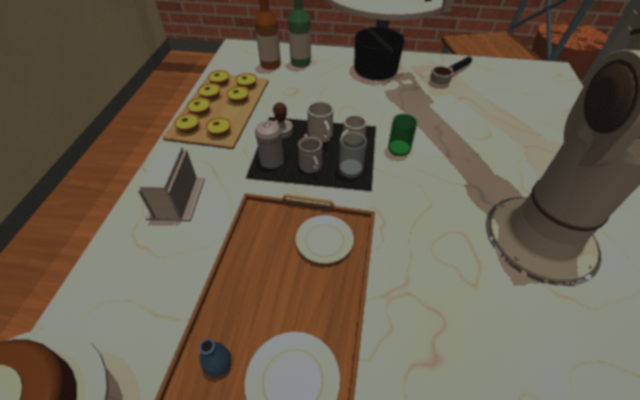

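The top view shows the tray on the left, with the large saucer at (193,200), the small saucer at (288,204) and the vase at (197,157). The black mat has the shaker at (368,143), the tamper at (406,147), three handled vessels at (368,179), (410,179) and (410,211), and a clear glass at (368,212). A green look-alike stands off the mat at (406,257). The side view agrees, but neither is sharp enough to tell the steel jug from the cups, so I'll look with the wrist camera.

```bash
cat > h.py <<'E'
import numpy as np, cv2
from scipy.spatial.transform import Rotation as R
from bench import manip, effector, viewer
def ray(c,uv):
    f=200/np.tan(np.radians(c['vfov'])/2)
    d=np.array([(uv[0]-c['cx'])/f,(uv[1]-c['cy'])/f,1.])
    d=R.from_quat(c['attitude']).apply(d); return np.array(c['eye']),d/np.linalg.norm(d)
def onplane(c,uv,z):
    e,d=ray(c,uv); return e+d*(z-e[2])/d[2]
def project(c,p):
    f=200/np.tan(np.radians(c['vfov'])/2)
    q=R.from_quat(c['attitude']).inv().apply(np.asarray(p)-c['eye'])
    return np.array([c['cx']+f*q[0]/q[2],c['cy']+f*q[1]/q[2]])
def tri(obs):  # least-squares meeting point of rays and the mean miss
    A=np.zeros((3,3));b=np.zeros(3);L=[]
    for c,uv in obs:
        e,d=ray(c,uv);P=np.eye(3)-np.outer(d,d);A+=P;b+=P@e;L.append((e,P))
    x=np.linalg.solve(A,b); return x,max(np.linalg.norm(P@(x-e)) for e,P in L)
def down(yaw): # tool z down; finger closing line (tool y) along world angle yaw
    return (R.from_euler('z',yaw)*R.from_matrix(np.array([[0,1,0],[1,0,0],[0,0,-1]]).T) ).as_quat() if 0 else \
        R.from_matrix(np.column_stack([np.cross([np.cos(yaw),np.sin(yaw),0],[0,0,-1]),[np.cos(yaw),np.sin(yaw),0],[0,0,-1]])).as_quat()
def snap(name,fn=None):
    c=viewer.get_calibration(name); im=viewer.get_image(name)[:,:,::-1].copy()
    if fn: cv2.imwrite('pics/'+fn,im)
    return c,im
E
python3 - <<'E'
from h import *
c=viewer.get_calibration('top')
for n,uv,z in [('shaker',(368,143),.06),('tamper',(406,147),.05),('A',(368,181),.05),('B',(410,180),.05),('glass',(368,212),.05),('C',(411,211),.05),('green',(406,257),.05),('Slarge',(193,200),.02),('Ssmall',(288,204),.02),('vase',(197,157),.05)]: print(n,onplane(c,uv,z).round(3))
c=viewer.get_calibration('wrist'); T=R.from_quat(manip.current_tcp_rot())
print('cam in tool',T.inv().apply(c['eye']-manip.current_tool_pos()),'fwd',T.inv().apply(R.from_quat(c['attitude']).apply([0,0,1])), 'tool y',T.apply([0,1,0]))
q=manip.current_q()
for p in [(.43,-.2,.35),(.38,-.2,.35),(.43,.27,.35)]:
  for yaw in (-1.57,-.8,0,.8,1.57,2.4,3.14):
    s=manip.solve_ik(p,down(yaw)); print(p,yaw,None if s is None else np.round(s,2))
E
```

```text
shaker [ 0.63  -0.157  0.06 ]
tamper [ 0.62  -0.269  0.05 ]
A [ 0.519 -0.153  0.05 ]
B [ 0.52  -0.274  0.05 ]
glass [ 0.429 -0.149  0.05 ]
C [ 0.43 -0.27  0.05]
green [ 0.302 -0.248  0.05 ]
Slarge [0.478 0.354 0.02 ]
Ssmall [0.462 0.078 0.02 ]
vase [0.599 0.339 0.05 ]
cam in tool [ 0.08383607  0.00045393 -0.1849056 ] fwd [-3.05793248e-01  3.89297436e-04  9.52097861e-01] tool y [ 0.36334905 -0.93165187 -0.00150161]
(0.43, -0.2, 0.35) -1.57 [ 1.06  0.06 -0.71  1.76  0.04  1.33 -1.23]
(0.43, -0.2, 0.35) -0.8 [ 1.17  0.07 -0.83  1.76  0.06  1.34 -0.47]
(0.43, -0.2, 0.35) 0 [ 1.29  0.09 -0.96  1.75  0.08  1.34  0.31]
(0.43, -0.2, 0.35) 0.8 [ 1.41  0.11 -1.1   1.75  0.1   1.34  1.09]
(0.43, -0.2, 0.35) 1.57 [ 1.48  0.13 -1.18  1.75  0.12  1.34  1.84]
(0.43, -0.2, 0.35) 2.4 None
(0.43, -0.2, 0.35) 3.14 None
(0.38, -0.2, 0.35) -1.57 [ 1.15 -0.05 -0.7   1.85 -0.03  1.33 -1.1 ]
(0.38, -0.2, 0.35) -0.8 [ 1.28 -0.05 -0.81  1.84 -0.04  1.33 -0.33]
(0.38, -0.2, 0.35) 0 [ 1.42 -0.05 -0.95  1.84 -0.04  1.33  0.49]
(0.38, -0.2, 0.35) 0.8 [ 1.55 -0.06 -1.06  1.84 -0.05  1.33  1.3 ]
(0.38, -0.2, 0.35) 1.57 [ 1.64 -0.07 -1.14  1.84 -0.06  1.33  2.08]
(0.38, -0.2, 0.35) 2.4 None
(0.38, -0.2, 0.35) 3.14 [ 2.04 -0.23 -1.39  1.84 -0.23  1.35 -2.43]
(0.43, 0.27, 0.35) -1.57 [-0.42  0.1  -0.21  1.7   0.02  1.34 -2.2 ]
(0.43, 0.27, 0.35) -0.8 [ 0.16  0.17 -0.87  1.69  0.13  1.35 -1.53]
(0.43, 0.27, 0.35) 0 [ 0.45  0.3  -1.29  1.68  0.29  1.39 -0.88]
(0.43, 0.27, 0.35) 0.8 [ 0.45  0.3  -1.29  1.68  0.29  1.39 -0.08]
(0.43, 0.27, 0.35) 1.57 [ 0.45  0.3  -1.29  1.68  0.29  1.39  0.69]
(0.43, 0.27, 0.35) 2.4 [ 0.45  0.3  -1.29  1.68  0.29  1.39  1.52]
(0.43, 0.27, 0.35) 3.14 [ 0.45  0.3  -1.29  1.68  0.29  1.39  2.26]
```

```bash
python3 - <<'E'
from h import *
import pickle
O={}
for k,p in [('m1',(.60,-.27,.30)),('m2',(.60,-.13,.30)),('t1',(.55,.14,.33)),('t2',(.55,.28,.33))]:
    try:
        manip.move_pose(p,down(-np.pi/2)); O[k]=snap('wrist',k+'.png'); print(k,manip.current_clock(),manip.current_q().round(2) if hasattr(manip.current_q(),'round') else manip.current_q())
    except manip.PlanningError as e: print(k,e)
O['top']=snap('top','top1.png')
pickle.dump(O,open('obs.pkl','wb'))
a=np.hstack([O['m1'][1],O['m2'][1]]); b=np.hstack([O['t1'][1],O['t2'][1]])
cv2.imwrite('pics/mos.png',cv2.resize(np.vstack([a,b]),(800,500),interpolation=cv2.INTER_AREA))
E
```

```text
m1 2.0333 [ 0.77  0.47 -0.57  1.4   0.25  1.35 -1.37]
m2 2.7 [ 0.63  0.39 -0.62  1.52  0.23  1.31 -1.59]
t1 3.8167 [ 0.31  0.3  -0.75  1.58  0.21  1.34 -2.05]
t2 4.4833 [ 0.05  0.42 -0.79  1.46  0.3   1.39 -2.32]
```

View pics/mos.png

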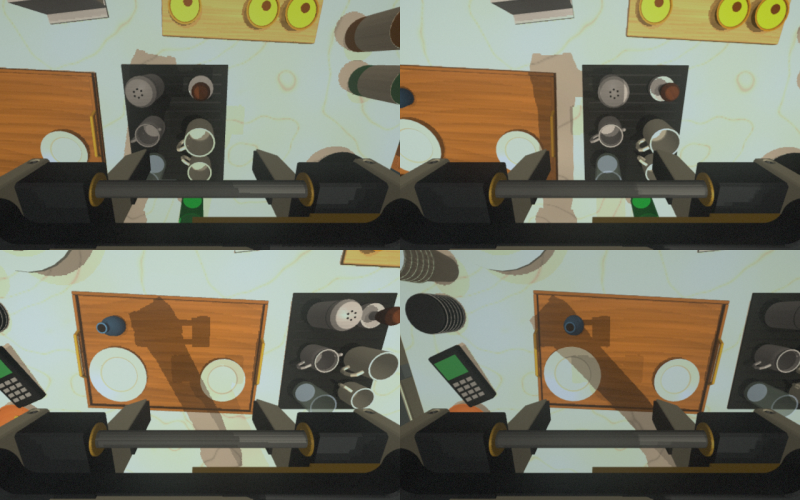

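View pics/m1.png

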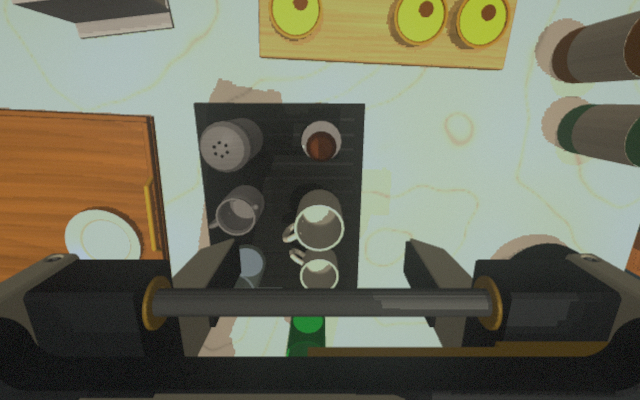

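The mosaic shows the tray and both saucers clear of the gripper in the tray views. In m1, the grey steel vessel at (240,212) has a narrower neck and a spout opposite its handle, so it is the jug. The white vessels are the tall cup at (318,228) and the smaller, lower cup at (320,275). The clear glass at (248,265) is the water glass, and the green one at (308,325) is the look-alike. I'll take two closer views of the mat for confirmation and measurement.

```bash
python3 - <<'E'
from h import *
import pickle
O=pickle.load(open('obs.pkl','rb'))
for k,p in [('n2',(.49,-.12,.30)),('n1',(.49,-.29,.30))]:
    manip.move_pose(p,down(-np.pi/2)); manip.sleep(.2); O[k]=snap('wrist',k+'.png')
pickle.dump(O,open('obs.pkl','wb')); print(manip.current_clock())
for k in ('n1','n2'):
    c=O[k][0]; print(k,[project(c,(x,y,.05)).round() for x,y in [(.69,-.09),(.38,-.09),(.38,-.33),(.69,-.33)]])
    uv=np.array([project(c,(x,y,.05)) for x,y in [(.69,-.09),(.38,-.09),(.38,-.33),(.69,-.33)]])
    (x0,y0),(x1,y1)=np.clip(uv.min(0)-20,0,None).astype(int),np.minimum(uv.max(0)+20,[640,400]).astype(int)
    im=O[k][1][y0:y1,x0:x1]; s=min(800/im.shape[1],600/im.shape[0]); cv2.imwrite(f'pics/{k}c.png',cv2.resize(im,None,fx=s,fy=s,interpolation=cv2.INTER_CUBIC)); print(x0,y0,s)
E
```

```text
7.25
n1 [array([157.,  -1.]), array([190., 235.]), array([349., 236.]), array([357.,  -0.])]
137 0 2.3529411764705883
n2 [array([298.,  -1.]), array([302., 236.]), array([462., 236.]), array([497.,  -0.])]
278 0 2.3529411764705883
```

View pics/n1c.png

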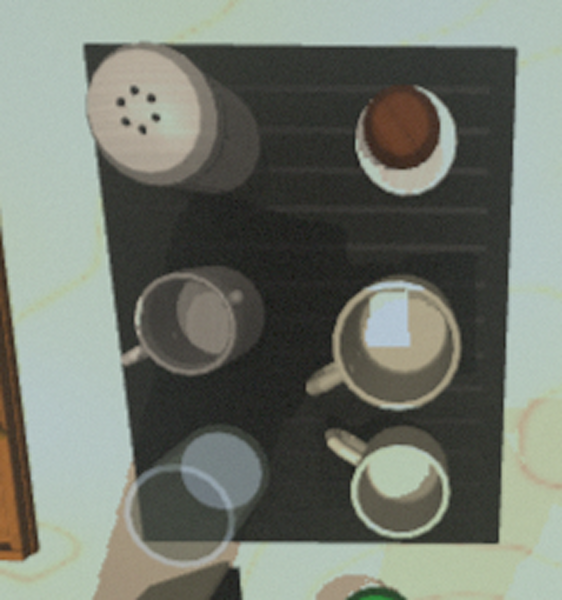

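View pics/n2c.png

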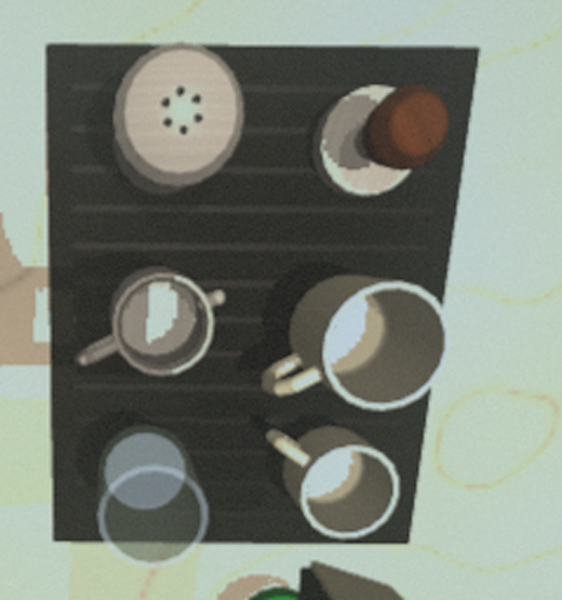

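The crops confirm it. The jug at (186,323) in n1c and (163,324) in n2c is grey and has a spout knob opposite its handle. The large cup is at (397,343)/(384,345), the espresso cup at (400,490)/(350,490) and the clear glass at (181,515)/(152,515). The shaker's cap holes are at (136,110)/(182,110). The only look-alike, the green glass, is off the mat at the bottom. Next I'll refine these by circle fits and triangulate.

```bash
cat > meas.py <<'E'
from h import *
import pickle
O=pickle.load(open('obs.pkl','rb')); s=2.3529
off={'n1':(137,0),'n2':(278,0)}
G={'jug':((186,323),(163,324),.025),'large':((397,343),(384,345),.034),'esp':((400,490),(350,490),.030),'glass':((181,515),(152,515),.031),'shaker':((136,110),(182,110),None)}
Z={'jug':.074,'large':.094,'esp':.064,'glass':.101,'shaker':.117}
H={'esp':('n1',(332,437)),'large':('n1',(314,388)),'jug':('n2',(84,360))}
M={}
def refine(k,g,r,z):
    c,im=O[k]; g0=np.array(g)/s+off[k]
    if r is None: return g0
    f=200/np.tan(np.radians(c['vfov'])/2); X=onplane(c,g0,z); rp=f*r/np.linalg.norm(X-c['eye'])*s
    big=cv2.cvtColor(cv2.resize(im,None,fx=s,fy=s,interpolation=cv2.INTER_CUBIC),cv2.COLOR_BGR2GRAY)
    q=g0*s; x0,y0=(q-1.5*rp).astype(int).clip(0); cr=big[y0:int(q[1]+1.5*rp),x0:int(q[0]+1.5*rp)]
    C=cv2.HoughCircles(cr,cv2.HOUGH_GRADIENT,1,3,param1=60,param2=8,minRadius=int(rp*.85),maxRadius=int(rp*1.15))
    if C is None: return g0
    C=C[0][:6]; p=(C[:,:2]+[x0,y0])/s; d=np.linalg.norm(p-g0,axis=1); i=d.argmin()
    return p[i] if d[i]<2.5 else g0
for n,(a,b,r) in G.items():
    ua,ub=refine('n1',a,r,Z[n]),refine('n2',b,r,Z[n])
    p,e=tri([(O['n1'][0],ua),(O['n2'][0],ub)]); M[n]=p
    ph=np.mean([onplane(O['n1'][0],ua,Z[n]),onplane(O['n2'][0],ub,Z[n])],0)
    print(n,p.round(4),'miss %.4f'%e,'expected z',Z[n],'at that z',ph.round(4),'shift',(ua-np.array(a)/s-off['n1']).round(1),(ub-np.array(b)/s-off['n2']).round(1)); M[n]=ph
    if n in H:
        k,h=H[n]; t=onplane(O[k][0],np.array(h)/s+off[k],{'esp':.05,'large':.075,'jug':.055}[n])-ph
        M[n+'_h']=np.arctan2(t[1],t[0]); print('  handle yaw deg %.0f reach %.3f'%(np.degrees(M[n+'_h']),np.hypot(*t[:2])))
# tamper disc and saucers
M['tamper']=onplane(O['n1'][0],np.array((406,140))/s+off['n1'],.026); print('tamper',M['tamper'])
E_={}
for k in ('t1','t2'):
    c,im=O[k]; hsv=cv2.cvtColor(im,cv2.COLOR_BGR2HSV)
    tr=cv2.inRange(hsv,(3,100,40),(22,255,255)); tr=cv2.morphologyEx(tr,cv2.MORPH_CLOSE,np.ones((7,7)))
    big=max(cv2.findContours(tr,cv2.RETR_EXTERNAL,2)[0],key=cv2.contourArea); hull=np.zeros_like(tr); cv2.fillConvexPoly(hull,cv2.convexHull(big),255); hull=cv2.erode(hull,np.ones((9,9)))
    w=cv2.bitwise_and(cv2.inRange(hsv,(0,0,60),(180,75,255)),hull); w=cv2.morphologyEx(w,cv2.MORPH_OPEN,np.ones((5,5)))
    cs=sorted(cv2.findContours(w,cv2.RETR_EXTERNAL,2)[0],key=cv2.contourArea)[-2:]
    E_[k]=[cv2.fitEllipse(cv2.convexHull(q)) for q in cs]; print(k,[tuple(np.round(np.hstack([e[0],e[1]]),1)) for e in E_[k]])
for i,n in enumerate(['sauS','sauL']):
    p,e=tri([(O[k][0],E_[k][i][0]) for k in ('t1','t2')]); ph=np.mean([onplane(O[k][0],E_[k][i][0],.024) for k in ('t1','t2')],0)
    print(n,p.round(4),'miss %.4f'%e,'expected .024',ph.round(4)); M[n]=ph
d=M['sauL']-M['sauS']; print('spacing',np.hypot(*d[:2]),'tray yaw',np.degrees(np.arctan2(-d[0],d[1])))
v,e=tri([(O['t1'][0],(118*1.6-320*0,0)),(O['t2'][0],(0,0))]) if 0 else (None,None)
M['vase']=onplane(O['t2'][0],(1.6*(573-400),1.6*(325-250)),.09); print('vase',M['vase'])
pickle.dump(M,open('M.pkl','wb'))
E
python3 meas.py
```

```text
jug [ 0.5282 -0.1513  0.0762] miss 0.0001 expected z 0.074 at that z [ 0.528  -0.1511  0.074 ] shift [-1.2  0.2] [-0.3  0.2]
  handle yaw deg 118 reach 0.049
large [ 0.5192 -0.2678  0.0871] miss 0.0004 expected z 0.094 at that z [ 0.5202 -0.2667  0.094 ] shift [-0.4  0.6] [-1.1 -0.6]
  handle yaw deg 121 reach 0.053
esp [ 0.4304 -0.268   0.0655] miss 0.0002 expected z 0.064 at that z [ 0.4299 -0.2683  0.064 ] shift [ 0.1 -1.1] [ 0.6 -0.6]
  handle yaw deg 57 reach 0.050
glass [ 0.426  -0.1468  0.099 ] miss 0.0013 expected z 0.101 at that z [ 0.4267 -0.147   0.101 ] shift [-0.4  0.6] [ 0.2 -1.1]
shaker [ 0.6278 -0.1542  0.1194] miss 0.0001 expected z 0.117 at that z [ 0.6281 -0.1538  0.117 ] shift [0. 0.] [0. 0.]
tamper [ 0.6261709  -0.27182844  0.026     ]
t1 [(np.float64(356.1), np.float64(207.8), np.float64(68.2), np.float64(72.3)), (np.float64(188.3), np.float64(198.8), np.float64(83.6), np.float64(95.6))]
t2 [(np.float64(442.3), np.float64(207.6), np.float64(66.1), np.float64(75.1)), (np.float64(275.2), np.float64(198.0), np.float64(86.2), np.float64(91.8))]
sauS [0.4651 0.0803 0.024 ] miss 0.0001 expected .024 [0.4651 0.0803 0.024 ]
sauL [0.4816 0.355  0.0235] miss 0.0000 expected .024 [0.4818 0.3548 0.024 ]
spacing 0.27501272504969143 tray yaw -3.48489479638808
vase [0.60919371 0.33770158 0.09      ]
```

```bash
cat > plan.py <<'E'
from h import *
import pickle, itertools
M=pickle.load(open('M.pkl','rb'))
#name: radius,height,handle reach,(z range),grasp height,base z at place
D={'jug':(.029,.068,.056,.036,.008),'large':(.034,.088,.063,.056,.014),'esp':(.030,.058,.056,.038,.014),'glass':(.031,.095,0,.062,.008),'shaker':(.031,.111,0,.078,.008)}
S,L=M['sauS'][:2],M['sauL'][:2]; ty=(L-S)/np.linalg.norm(L-S); tx=np.array([ty[1],-ty[0]])
mid=(S+L)/2
T={'jug':mid,'large':L,'esp':S,'glass':S+.121*tx,'shaker':mid+.089*tx}
def pts(n,xy,h): # discs (x,y,r,top) of a thing
    r,H,reach,_,_=D[n]; o=[(xy[0],xy[1],r,H)]
    if reach: o+=[(xy[0]+q*np.cos(h),xy[1]+q*np.sin(h),.007,H*.87) for q in np.linspace(r,reach-.006,4)]
    return o
def rect(d,c,hx,hy): q=np.maximum(np.abs(d-c)-[hx,hy],0); return np.hypot(*q)
def clear(xy,yaw,gz,obs): # gz: world z of the grasp point; obs discs with world tops
    m=.05; e=np.array([np.cos(yaw),np.sin(yaw)]); f=np.array([-e[1],e[0]])
    for x,y,r,top in obs:
        d=np.array([(x-xy[0])*e[0]+(y-xy[1])*e[1],(x-xy[0])*f[0]+(y-xy[1])*f[1]])
        if top>gz-.019-.003:
            for s in (1,-1): m=min(m,rect(d,[s*.05,0],.015,.011)-r)
        if top>gz+.047-.006: m=min(m,rect(d,[0,0],.095,.0375)-r)
    return m
def own(n,yaw,h): # handle against own fingers
    if not D[n][2]: return .05
    return min(clear((0,0),yaw,-1,pts(n,(0,0),h)[1:]),.05)
fixed=[(*M['tamper'][:2],.029,.095),(*M['vase'][:2],.024,.093),(*S,.060,.024),(*L,.075,.024),(.302,-.248,.031,.1)]
def world(where): # where: name->(xy,h,z)
    return [(a,b,r,t+z) for n,(xy,h,z) in where.items() for a,b,r,t in pts(n,xy,h)]
ik=lambda p,yaw: manip.solve_ik(p,down(yaw))
def options(n,where):
    xy=M[n][:2]; h=M.get(n+'_h',0); g=D[n][3]; others={k:v for k,v in where.items() if k!=n}; obs=fixed+world(others)
    best=[]
    ys=np.radians(np.arange(0,180,10))
    P=[(min(clear(xy,y,.006+g,obs),own(n,y,h)),y) for y in ys]
    for cp,yp in P:
        if cp<.003: continue
        for yq in np.radians(np.arange(0,360,10)):
            hq=h+yq-yp; z=D[n][4]; me=[(a,b,r) for a,b,r,t in pts(n,T[n],hq)]
            # own body/handle against others (saucer under a cup excepted)
            oo=obs if z<.01 else [o for o in obs if o[3]!=.024]
            c2=min([np.hypot(a-x,b-y)-r-q for a,b,r in me for x,y,q,t in oo]+[.05])
            c=min(cp,clear(T[n],yq,z+g,oo if z>.01 else obs),c2)
            best.append((c,yp,yq,hq))
    return sorted(best,key=lambda b:-b[0]-1e-4*abs(np.cos(b[2]-b[1])))
if __name__=='__main__':
    start={n:(M[n][:2],M.get(n+'_h',0),.006) for n in D}; R_=[]
    cache={}
    def rec(where,done,path,m):
        if len(done)==5: R_.append((m,path)); return
        for n in D:
            if n in done: continue
            o=options(n,where) 
            if not o or o[0][0]<.003: continue
            b=o[0]; w=dict(where); w[n]=(T[n],b[3],D[n][4])
            rec(w,done|{n},path+[(n,round(b[0],4),round(np.degrees(b[1])),round(np.degrees(b[2])),round(np.degrees(b[3])))],min(m,b[0]))
    # fixed jug before cups keeps it short
    for first in itertools.permutations(D):
        where=dict(start); path=[]; m=1
        for n in first:
            key=(n,first[:first.index(n)])
            if key not in cache: cache[key]=(options(n,where) or [None])[0]
            b=cache[key]
            if b is None: m=-1; break
            where[n]=(T[n],b[3],D[n][4]); path.append((n,round(b[0],4),*np.degrees(b[1:]).round())); m=min(m,b[0])
        R_.append((m,path))
    R_.sort(key=lambda r:-r[0])
    for r in R_[:4]: print(round(r[0],4)); [print('  ',q) for q in r[1]]
E
time timeout 500 python3 plan.py
```

```text
-1
-1
-1
-1
real	0m0.940s
user	0m1.473s
sys	0m0.040s
```

```bash
python3 - <<'E'
s=open('plan.py').read()
s=s.replace("return min(clear((0,0),yaw,-1,pts(n,(0,0),h)[1:]),.05)","return min(clear((0,0),yaw,0,[(x,y,r,.03) for x,y,r,t in pts(n,(0,0),h)[1:]]),.05)")
a=s.index("    def rec("); b=s.index("    # fixed jug"); s=s[:a]+s[b:].replace("    # fixed jug before cups keeps it short\n","")
open('plan.py','w').write(s)
E
time timeout 500 python3 plan.py
```

```text
0.0168
   ('large', np.float64(0.0249), np.float64(50.0), np.float64(50.0), np.float64(121.0))
   ('jug', np.float64(0.0168), np.float64(60.0), np.float64(220.0), np.float64(278.0))
   ('glass', np.float64(0.03), np.float64(0.0), np.float64(0.0), np.float64(0.0))
   ('esp', np.float64(0.0198), np.float64(120.0), np.float64(120.0), np.float64(57.0))
   ('shaker', np.float64(0.029), np.float64(60.0), np.float64(60.0), np.float64(0.0))
0.0168
   ('large', np.float64(0.0249), np.float64(50.0), np.float64(50.0), np.float64(121.0))
   ('jug', np.float64(0.0168), np.float64(60.0), np.float64(220.0), np.float64(278.0))
   ('glass', np.float64(0.03), np.float64(0.0), np.float64(0.0), np.float64(0.0))
   ('shaker', np.float64(0.029), np.float64(60.0), np.float64(60.0), np.float64(0.0))
   ('esp', np.float64(0.0198), np.float64(120.0), np.float64(120.0), np.float64(57.0))
0.0168
   ('large', np.float64(0.0249), np.float64(50.0), np.float64(50.0), np.float64(121.0))
   ('jug', np.float64(0.0168), np.float64(60.0), np.float64(220.0), np.float64(278.0))
   ('shaker', np.float64(0.029), np.float64(60.0), np.float64(60.0), np.float64(0.0))
   ('glass', np.float64(0.03), np.float64(0.0), np.float64(0.0), np.float64(0.0))
   ('esp', np.float64(0.0198), np.float64(120.0), np.float64(120.0), np.float64(57.0))
0.0168
   ('large', np.float64(0.0249), np.float64(50.0), np.float64(50.0), np.float64(121.0))
   ('glass', np.float64(0.03), np.float64(60.0), np.float64(60.0), np.float64(0.0))
   ('jug', np.float64(0.0168), np.float64(60.0), np.float64(220.0), np.float64(278.0))
   ('esp', np.float64(0.0198), np.float64(120.0), np.float64(120.0), np.float64(57.0))
   ('shaker', np.float64(0.029), np.float64(60.0), np.float64(60.0), np.float64(0.0))
real	0m11.404s
user	0m11.998s
sys	0m0.016s
```

```bash
cat > act.py <<'E'
from plan import *
def go(n,yp,yq,f=20,hz=.24,dx=(0,0)):
    yp,yq=np.radians([yp,yq]); g=D[n][3]; x,y=M[n][:2]; tx_,ty_=T[n]+np.array(dx); tz=.006+g-.019; pz=D[n][4]+g-.019+.0015
    manip.move_pose((x,y,hz),down(yp)); manip.servo_line((x,y,tz),vel=.2)
    effector.close(f_grip=f); gap=manip.current_finger_gap()
    print(n,'gap %.4f want %.3f'%(gap,2*D[n][0]),'t',round(manip.current_clock(),1),flush=True)
    if abs(gap-2*D[n][0])>.006: return 'bad gap'
    F0=manip.current_force()[2]
    manip.servo_line((x,y,hz),vel=.2)
    print(' weight',round(manip.current_force()[2]-F0,2),'gap %.4f'%manip.current_finger_gap(),flush=True)
    manip.move_pose((tx_,ty_,hz),down(yq)); manip.servo_line((tx_,ty_,pz+.03),vel=.2); manip.servo_line((tx_,ty_,pz),vel=.04)
    print(' force at place',np.round(manip.current_force(),1),'tcp',np.round(manip.current_tool_pos(),4),flush=True)
    effector.open_jaws(); manip.servo_line((tx_,ty_,hz),vel=.2); print(' t',round(manip.current_clock(),1),flush=True)
E
python3 - <<'E'
from act import *
from scipy.spatial.transform import Rotation
for n,yp,yq in [('large',50,50),('jug',-120,40),('glass',0,0),('esp',-60,-60),('shaker',60,60)]:
    a=[ik((*M[n][:2],z),np.radians(yp)) for z in (.24,.006+D[n][3]-.019)]; b=[ik((*T[n],z),np.radians(yq)) for z in (.24,D[n][4]+D[n][3]-.019)]
    print(n,[None if q is None else np.round(q,1) for q in a+b])
O=pickle.load(open('obs.pkl','rb'))
print(onplane(O['t1'][0],(356.1,207.8),.024),onplane(O['t2'][0],(275.2,198),.024))
print(go('large',50,50))
manip.move_pose((.50,.28,.30),down(-np.pi/2)); snap('wrist','p1.png'); print(manip.current_clock())
E
```

```text
large [array([ 1.2,  0.5, -1.1,  1.7,  0.5,  1.3,  0.9]), array([ 1.1,  0.8, -1. ,  1.8,  0.8,  1. ,  0.7]), array([ 0.1,  0.5, -1. ,  1.6,  0.5,  1.3, -0.2]), array([ 0.1,  1. , -1.3,  1.8,  1. ,  1.2, -0.6])]
jug [array([ 0.8,  0.3, -0.6,  1.8,  0.2,  1.1, -2. ]), array([ 0.6,  0.6, -0.5,  1.9,  0.4,  0.7, -2.2]), array([ 0.5,  0.4, -1.2,  1.8,  0.4,  1.2, -0.2]), array([ 0.3,  0.8, -1.1,  2. ,  0.9,  0.9, -0.5])]
glass [array([ 1.2,  0.2, -1. ,  2. ,  0.1,  1.1,  0.1]), array([ 1. ,  0.5, -0.8,  2.1,  0.6,  0.7, -0.2]), array([ 0.6,  0.5, -1.1,  1.6,  0.5,  1.3, -0.6]), array([ 0.4,  0.7, -0.8,  1.8,  0.6,  0.9, -0.6])]
esp [array([ 1.2,  0.2, -0.8,  1.9,  0.2,  1.1, -0.7]), array([ 1. ,  0.5, -0.6,  2. ,  0.5,  0.7, -1. ]), array([ 0.7,  0.2, -1.1,  1.9,  0.2,  1.1, -1.5]), array([ 0.5,  0.6, -0.9,  2.1,  0.7,  0.8, -1.9])]
shaker [array([ 0.9,  0.7, -1.1,  1.5,  0.6,  1.4,  0.8]), array([ 0.9,  0.9, -1. ,  1.6,  0.8,  1.1,  0.7]), array([ 0.4,  0.6, -1.2,  1.6,  0.6,  1.3,  0.2]), array([ 0.3,  0.8, -1.1,  1.8,  0.8,  1.1, -0. ])]
[0.46509792 0.08034988 0.024     ] [0.4817782 0.3548813 0.024    ]
large gap 0.0683 want 0.068 t 10.7
 weight -8.69 gap 0.0685
 force at place [ 0.3  0.3 -2.7] tcp [0.4818 0.355  0.0526]
 t 17.6
None
19.425
```

View pics/p1.png

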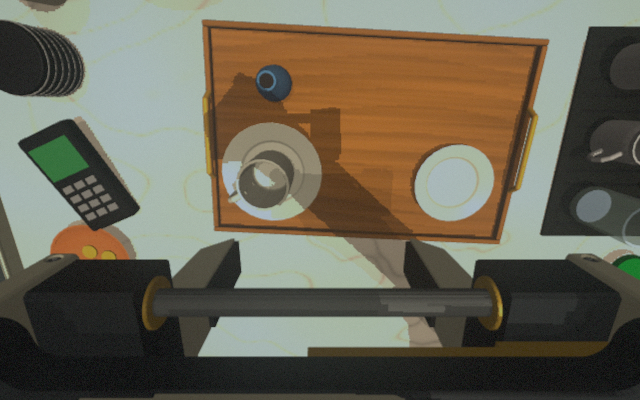

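The picture shows the large cup standing in the large saucer, with its rim centre near (265,185) and the saucer centre near (272,172). I'll check the centring and then go on to the jug.

```bash
python3 - <<'E'
from act import *
c=viewer.get_calibration('wrist')
print('saucer',onplane(c,(272,171.5),.024),'cup rim',onplane(c,(265,184.5),.102),'S',onplane(c,(454,183),.024), 'want',L,S)
print(go('jug',-120,40)); print(go('glass',0,0))
manip.move_pose((.50,.18,.33),down(-np.pi/2)); snap('wrist','p2.png'); print(manip.current_clock())
E
```

```text
saucer [0.48148554 0.35401443 0.024     ] cup rim [0.48216647 0.35105808 0.102     ] S [0.46408127 0.08010498 0.024     ] want [0.48176689 0.35481437] [0.46505013 0.08031018]
jug gap 0.0555 want 0.058 t 22.9
 weight -4.05 gap 0.0555
 force at place [-0.3  0.2 -1.8] tcp [0.4735 0.2178 0.0266]
 t 29.7
None
glass gap 0.0624 want 0.062 t 32.8
 weight -8.35 gap 0.0626
 force at place [-0.3 -0.  -3.2] tcp [0.586  0.0731 0.0526]
 t 38.5
None
39.9833
```

View pics/p2.png

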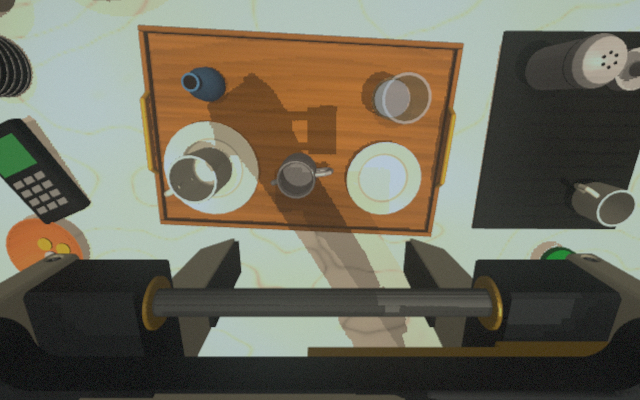

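The jug stands between the saucers at (298,175) with its handle towards the small saucer. The glass is behind the small saucer (rim 404,97). All are upright. Next come the espresso cup and the shaker.

```bash
python3 - <<'E'
from act import *
c=viewer.get_calibration('wrist')
print('jug rim',onplane(c,(298,176),.076),'want',T['jug'],'glass rim',onplane(c,(404,98),.103),'want',T['glass'],'esp',onplane(c,(603,204),.064),'shaker',onplane(c,(611,59),.117))
print(go('esp',-60,-60)); print(go('shaker',60,60))
manip.move_pose((.50,.18,.33),down(-np.pi/2)); snap('wrist','p3.png'); snap('top','top3.png'); print(manip.current_clock())
E
```

```text
jug rim [0.48021551 0.21296115 0.076     ] want [0.47340851 0.21756227] glass rim [0.58588284 0.07696346 0.103     ] want [0.58582638 0.07295515] esp [ 0.43410518 -0.24522203  0.064     ] shaker [ 0.62881138 -0.1559009   0.117     ]
esp gap 0.0597 want 0.060 t 43.5
 weight -7.55 gap 0.0592
 force at place [ 0.3  0.1 -1.7] tcp [0.4652 0.0805 0.0346]
 t 49.9
None
shaker gap 0.0615 want 0.062 t 53.4
 weight -6.37 gap 0.0613
 force at place [ 0.3 -0.3 -2.1] tcp [0.5624 0.2124 0.0686]
 t 59.3
None
61.3667
```

View pics/p3.png

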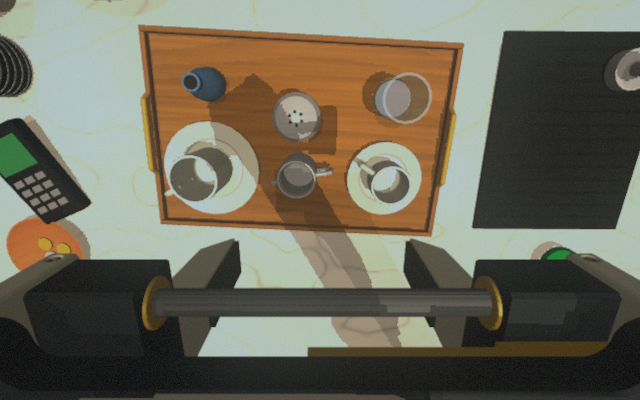

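All five stand on the tray. The cup rims are at (194,181) and (389,181), the jug at (298,176), the shaker holes at (295,117) and the glass rim at (404,98). I'll check the jug and cup centring from two closer views.

```bash
python3 - <<'E'
from h import *
import pickle
O={}
for k,p in [('v1',(.46,.15,.27)),('v2',(.46,.27,.27))]:
    manip.move_pose(p,down(-np.pi/2)); manip.sleep(.2); O[k]=snap('wrist',k+'.png')
pickle.dump(O,open('obs2.pkl','wb')); print(manip.current_clock())
for k in O:
    c=O[k][0]; uv=np.array([project(c,(x,y,.05)) for x,y in [(.40,.43),(.65,.43),(.40,.0),(.65,.0)]])
    x0,y0=np.clip(uv.min(0),0,None).astype(int); x1,y1=np.minimum(uv.max(0),[640,400]).astype(int)
    im=O[k][1][y0:y1,x0:x1]; s=min(800/im.shape[1],600/im.shape[0]); cv2.imwrite(f'pics/{k}c.png',cv2.resize(im,None,fx=s,fy=s,interpolation=cv2.INTER_CUBIC)); print(k,x0,y0,s)
E
```

```text
62.825
v1 74 2 2.099737532808399
v2 177 0 2.094240837696335
```

View pics/v1c.png

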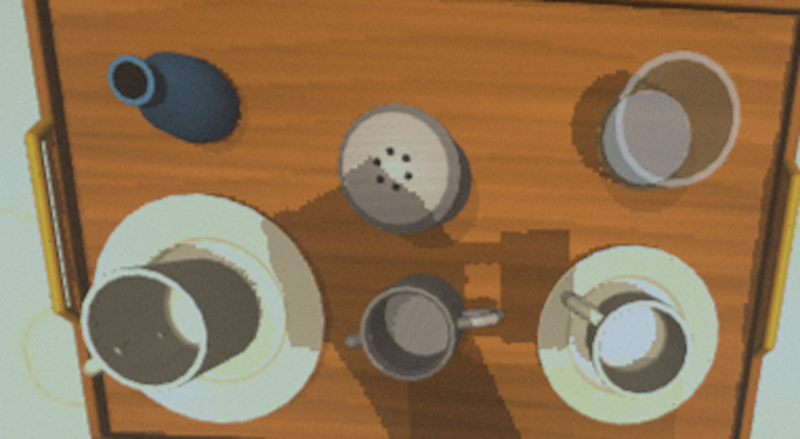

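View pics/v2c.png

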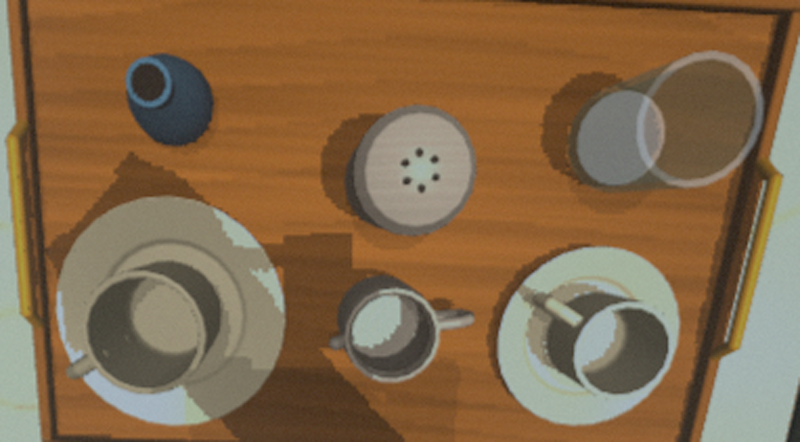

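The views show the cup rims at (145,329)/(640,347) in v1c and (148,331)/(622,348) in v2c. The saucers are at (209,308)/(628,334) and (171,311)/(588,335), the jug rim at (410,333)/(390,334), the shaker holes at (393,168)/(420,170) and the glass rim at (678,119)/(700,119). I'll triangulate from these.

```bash
python3 - <<'E'
from h import *
import pickle
O=pickle.load(open('obs2.pkl','rb')); s={'v1':(74,2,2.0997),'v2':(177,0,2.0942)}
G={'cupL':((145,329),(148,331),.102),'sauL':((209,308),(171,311),.024),'jug':((410,333),(390,334),.076),'esp':((640,347),(622,348),.072),'sauS':((628,334),(588,335),.024),'shaker':((393,168),(420,170),.119),'glass':((678,119),(700,119),.103)}
P={}
for n,(a,b,z) in G.items():
    o=[(O[k][0],np.array(u)/s[k][2]+s[k][:2]) for k,u in (('v1',a),('v2',b))]
    p,e=tri(o); P[n]=np.mean([onplane(c,u,z) for c,u in o],0)[:2]; print(n,'tri',p.round(4),'exp z',z,'at z',P[n].round(4),'each',[onplane(c,u,z)[:2].round(4) for c,u in o])
S,L=P['sauS'],P['sauL']; ty=(L-S)/np.linalg.norm(L-S); tx=np.array([ty[1],-ty[0]]); m=(S+L)/2
loc=lambda d:(1000*np.array([d@tx,d@ty])).round(1)
print('spacing',np.linalg.norm(L-S),'cupL off',loc(P['cupL']-L),'esp off',loc(P['esp']-S),'jug-mid',loc(P['jug']-m),'shaker-jug',loc(P['shaker']-P['jug']),'glass-S',loc(P['glass']-S))
E
```

```text
cupL tri [0.4831 0.3503 0.1074] exp z 0.102 at z [0.4822 0.3525] each [array([0.482 , 0.3534]), array([0.4824, 0.3516])]
sauL tri [0.4818 0.3541 0.0237] exp z 0.024 at z [0.4818 0.354 ] each [array([0.482, 0.354]), array([0.4817, 0.354 ])]
jug tri [0.4737 0.2164 0.0668] exp z 0.076 at z [0.4754 0.2163] each [array([0.4752, 0.2149]), array([0.4756, 0.2177])]
esp tri [0.4664 0.0804 0.0728] exp z 0.072 at z [0.4662 0.0801] each [array([0.4662, 0.0802]), array([0.4662, 0.08  ])]
sauS tri [0.4649 0.0797 0.0231] exp z 0.024 at z [0.4651 0.08  ] each [array([0.4651, 0.0798]), array([0.4652, 0.0801])]
shaker tri [0.5625 0.2119 0.1181] exp z 0.119 at z [0.5624 0.2119] each [array([0.5626, 0.2117]), array([0.5623, 0.2121])]
glass tri [0.5861 0.0736 0.1031] exp z 0.103 at z [0.5861 0.0736] each [array([0.586 , 0.0736]), array([0.5862, 0.0735])]
spacing 0.27455912498622936 cupL off [ 0.4 -1.5] esp off [1.1 0.2] jug-mid [ 2.  -0.6] shaker-jug [87.2  0.9] glass-S [121.2   1. ]
```

```bash
python3 -c "
from bench import manip
print(manip.current_clock(), manip.hand_in())"
```

```text
the job is handed in; nothing more can be done
62.825 None
```

The tray is laid and handed in at 62.8 s of the 128 s allowed: my last two camera views put both cups within 2 mm of their saucer centres, the jug 2 mm from midway, the shaker 87 mm behind the jug and the glass 121 mm behind the small saucer; the hand-in returned no verdict.

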